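Find the rattling parts case and show it to the webcam

ROBOT

A 6-joint arm with a two-finger parallel gripper is mounted at the origin on the work surface. World frame = base frame: x ahead of the robot, y to its left, z up, the work surface at z = 0. Lengths are in m, angles in rad, forces in N, time in s.
With the tool pointing down it reaches from about 0.35 to 0.775 m from the base axis. Payload 7.3 kg.
Tool frame: the origin (TCP) lies at the very end of the fingers, on their centre line; the grasp point (between the pads) lies 19 mm behind it (robot.hold_point_z is the distance from the TCP to the grasp point, in m); z points along the fingers, y is the direction in which the jaws open and shut (so a half turn about z gives the same grasp; the last joint's range is limited). The gripper opens to 92 mm and grips with 3 to 60 N. Pads are 19 mm wide; open, the fingers measure 130 mm over their backs; the gripper's body (75 mm by 190 mm) begins 47 mm behind the grasp point.
Start: joints at [-1.449, 0.342, 1.524, -0, 1.275, -0.146], TCP at [0.139, -0.506, 0.227] pointing down, gripper open.
Joint ranges: [-2.53, 2.53], [-0.77, 2.02], [0.04, 2.7], [-1, 4.14], [0.28, 2.66], [-3.11, 3.11]. Speed limits (rad/s): [2.57, 2.57, 3.14, 3.14, 3.14, 3.14].

INTERFACE

Orientations are given as [roll, pitch, yaw] about the fixed x, y, z axes, in that order (R = Rz(yaw) Ry(pitch) Rx(roll)).
In Python, from cell import monitor, viewer, robot gives the robot as it stands.
- The arm moves only by the tool move_arm, never from a script. Its argument "deltas" is a list of rows, each an object of numbers: "x", "y", "z": the shift along the tool's x, y, z in m; "wx", "wy", "wz": the turn, a rotation vector about the tool's x, y, z in degrees; "hand": the opening, from 0 (shut) to 1 (fully open). In form: [{"x": .., "y": .., "z": .., "wx": .., "wy": .., "wz": .., "hand": ..}, ...]. A call has 1 to 8 rows; each row is the pose to reach, as a shift and turn from the pose commanded when the call began, along the tool's axes at that moment; what a row does not reach only later rows make up. A row lasts 1/8 s, in which the tool goes at most 62.5 mm and 10.7 degrees, less where a joint would pass 70% of its speed; a pose out of reach is approached as far as the arm can. A call with a gripper value outside its range is refused whole. The fingers move at their own pace and stop on an object; "grip_force" is the grip in N (left out, the last holds). Time passes only in rows, so rows that repeat a pose let the fingers close. It gives the time, the measured TCP pose, the force and the opening at its end, in the units of the state.
- monitor.observe(): the state, without advancing time (a new reading comes with each control period).
- viewer.read_camera(name): name is "side" or "top" or "wrist"; returns the picture (480x640x3 uint8, red, green, blue); there is no depth.
- viewer.camera_params(name): a dict with "camera_matrix" (3x3 intrinsics, pixels), "k1" (the pictures are not rectified: a ray, as slopes to the right and down, at radius r is drawn at 1 + k1 r^2 times it, then the intrinsics apply), "R" (3x3) and "t" (3): a world point X has camera coordinates R X + t. Camera axes: x right, y down, z forward; pixel columns grow to the right and rows downward; lengths in m; the calibration is good to about 2 mm. A picture is of the moment at which its call begins: read the wrist's pose just before it. camera_params takes no time and is no camera call; for the wrist camera it gives the pose at the moment of the call.
- robot.hand_in(): hands the job in, once; it reports no verdict.
The state is a dict: "time": time; "qpos": joint angles; "qvel": joint speeds; "joint_efforts": joint torques, N m; "tool_pos": TCP position; "tool_rot": TCP orientation; "contact_force": force on the tool from outside, world axes, zero at the start; "torque": the same for the moment, N m; "opening": finger opening in m.
Only numpy, scipy, OpenCV 4.12 (cv2) and the standard library are available. Lean on these libraries where they do the work, as an engineer would, in place of code of your own. Each camera call takes 0.05 s, during which the arm holds its last target. There are 200 camera calls.

TASK

One of the three sealed grey parts cases has a loose part in it: pick them up one at a time and shake them end to end, well clear of the desk, until you find the one that rattles, and set quiet ones back down flat on the desk, lid up. Hold the rattling case out to the webcam - level, lid up, a short end towards the lens, its middle straight in front of the lens at lens height and about 15 cm from it - and finish still holding it there, at rest, with the other two cases standing on the desk. Do not touch the webcam, and leave the coffee cup, the multimeter and the funnel where they are.

Things in the scene. Friction and masses are not known exactly. Their poses are not given: they have to be found in the camera images.
- case_1_mid (a point): one of three alike sealed grey plastic cases, 130 mm long (x) x 52 wide (y) x 46 tall (z, lid with two thin ribs up), a latch on each short end; the point is its centre. 0.19-0.30 kg, so weight does not tell. One of the three (it varies) hides a loose 31 mm, 120 g steel ball that rolls up to 44 mm either way from the centre along x, 5 mm along y; the other two hold nothing loose
- case_2_mid (a point): one of three alike sealed grey plastic cases, 130 mm long (x) x 52 wide (y) x 46 tall (z, lid with two thin ribs up), a latch on each short end; the point is its centre. 0.19-0.30 kg, so weight does not tell. One of the three (it varies) hides a loose 31 mm, 120 g steel ball that rolls up to 44 mm either way from the centre along x, 5 mm along y; the other two hold nothing loose
- case_3_mid (a point): one of three alike sealed grey plastic cases, 130 mm long (x) x 52 wide (y) x 46 tall (z, lid with two thin ribs up), a latch on each short end; the point is its centre. 0.19-0.30 kg, so weight does not tell. One of the three (it varies) hides a loose 31 mm, 120 g steel ball that rolls up to 44 mm either way from the centre along x, 5 mm along y; the other two hold nothing loose
- webcam_lens (a point): front of the lens of a black webcam on a fixed desk stand, 150 mm above the desk. The lens looks along this frame's -x (level, roughly towards the robot); y is level, across; z up. Camera body 36 x 84 x 40 mm (x, y, z) behind the lens, on a thin stem with a round foot of 42 mm radius centred 25 mm behind the lens
- cup_mid (a point): bystander: brown paper coffee cup with a black lid, 80 mm across, 108 mm tall, standing; the point is its centre, 54 mm up
- meter_mid (a point): bystander: black multimeter lying flat, 150 mm (x) x 76 mm (y) x 34 mm tall, its dial a few mm higher; the point is its centre
- funnel_mid (a point): bystander: red plastic funnel standing mouth down, 72 mm across, 75 mm tall; the point is on its axis, 37 mm up
Things that resemble listed ones, but are neither listed nor needed, are in the scene too. What is shaped like the part that bears case_2_mid but yellow is not meant.

How it is judged:
By the outcome, as a careful person would: the job done as asked, in the order asked, and still so for the second after the job is handed in, while the arm keeps its last pose, push and grip.
It also fails if it takes over 72 s, if anything falls off the work surface, if the arm or the gripper's body presses on something with over 40 N, if the wrist force passes 120 N, or if a joint passes its speed limit or range.

## Working session

There is one attempt and no reset: what is moved stays moved. The work goes in short steps, Python scripts to look and compute and a tool call to move; the robot and the scene stay as the last step left them, time stands still between calls to the robot, and variables do not carry over. Pictures are saved under pics/ and viewed, about 8 in all and at most 12, crops included, and the job is handed in when it is done.

Besides the shell and the picture viewer there is one more tool, called after ">>>" as name(argument=value, ...), one argument or row to a line, values as JSON. move_arm: Moves the arm, as the interface text tells. Its arguments: {"type":"object","properties":{"deltas":{"type":"array","items":{"type":"object","properties":{"x":{"type":"number"},"y":{"type":"number"},"z":{"type":"number"},"wx":{"type":"number"},"wy":{"type":"number"},"wz":{"type":"number"},"hand":{"type":"number"}}}},"grip_force":{"type":"number"}},"required":["deltas"]}

```bash
mkdir -p pics; ls; python3 - <<'E'
from cell import monitor, viewer, robot
import cv2,numpy as np
for n in("top","side"):
    im=viewer.read_camera(n); cv2.imwrite(f"pics/{n}0.png",im[:,:,::-1])
    p=viewer.camera_params(n); print(n,{k:np.round(v,4).tolist() for k,v in p.items()})
print(monitor.observe(), robot.hold_point_z)
E
```

```text
pics
top {'camera_matrix': [[437.471, 0.0, 320.0545], [0.0, 437.471, 239.9169], [0.0, 0.0, 1.0]], 'k1': -0.0896, 'R': [[-0.0014, -1.0, 0.0052], [-0.9961, 0.0009, -0.0878], [0.0878, -0.0053, -0.9961]], 't': [0.0356, 0.5718, 1.119]}
side {'camera_matrix': [[486.5892, 0.0, 319.6962], [0.0, 486.5892, 246.2399], [0.0, 0.0, 1.0]], 'k1': -0.0307, 'R': [[-0.7602, -0.6496, -0.0027], [-0.4028, 0.4747, -0.7826], [0.5097, -0.5939, -0.6226]], 't': [0.4457, 0.2854, 1.0303]}
{'time': 0.1, 'qpos': array([-1.44899804e+00,  3.42656207e-01,  1.52492525e+00, -1.48180811e-05,
        1.27536708e+00, -1.46000381e-01]), 'qvel': array([-0.00095966, -0.00220345, -0.00216456, -0.00015894, -0.0002432 ,
       -0.00156616]), 'joint_efforts': array([ 3.22597538e-03, -4.32004023e+01, -2.44695157e+01,  7.19255162e-02,
        5.24943159e-02, -4.91762910e-05]), 'tool_pos': array([ 0.13889306, -0.50592546,  0.22611149]), 'tool_rot': array([-3.14024913e+00, -1.83238509e-04,  2.67802871e-01]), 'contact_force': array([-0.53420763, -0.29451763,  0.22945719]), 'torque': array([ 0.03741331, -0.03366504, -0.0144821 ]), 'opening': 0.09184683329804083} 0.0188
```

View pics/top0.png

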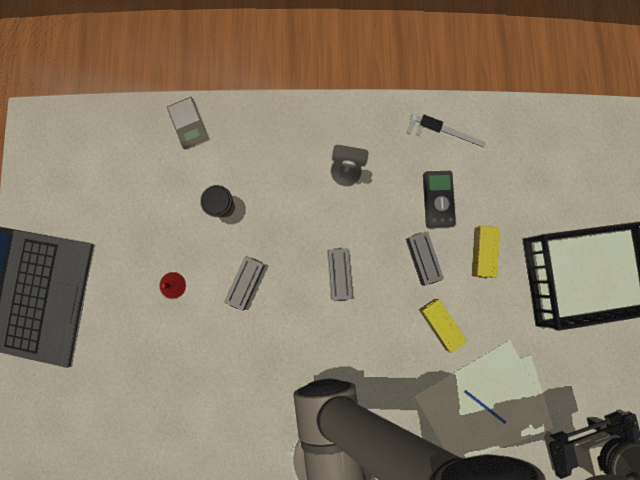

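View pics/side0.png

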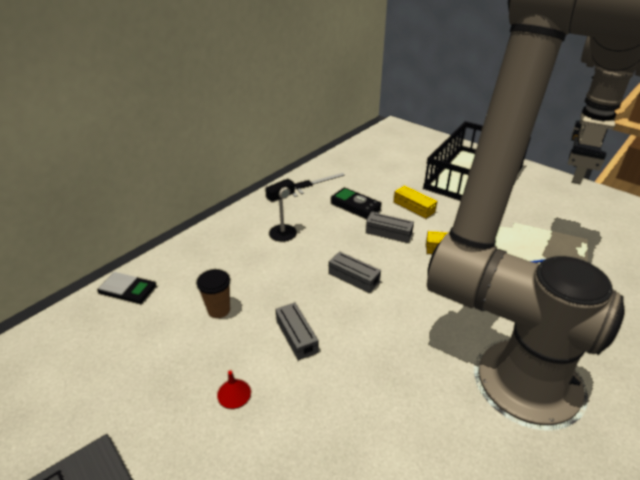

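```bash
cat > h.py <<'E'
from cell import monitor, viewer, robot
import cv2,numpy as np
from scipy.optimize import minimize
from scipy.spatial.transform import Rotation as Rot
def proj(X,p):
    return cv2.projectPoints(np.float64(X).reshape(-1,1,3),cv2.Rodrigues(p["R"])[0],np.float64(p["t"]),p["camera_matrix"],np.array([p["k1"],0,0,0.]))[0].reshape(-1,2)
def unproj(uv,p,z):
    r=cv2.undistortPoints(np.float64(uv).reshape(-1,1,2),p["camera_matrix"],np.array([p["k1"],0,0,0.])).reshape(-1,2)
    d=np.c_[r,np.ones(len(r))]@p["R"]; C=-p["R"].T@p["t"]
    return C+d*((z-C[2])/d[:,2])[:,None]
def box(c,yaw,s):
    g=np.array([[i,j,k] for i in(-.5,.5) for j in(-.5,.5) for k in(-.5,.5)])*s
    return g@Rot.from_euler('z',yaw).as_matrix().T+c
def fit(mask,p,x0,s,z):
    def cost(v):
        h=cv2.convexHull(np.float32(proj(box([v[0],v[1],z],v[2],s),p)))
        m=np.zeros(mask.shape,np.uint8); cv2.fillConvexPoly(m,np.int32(np.round(h*16)),255,cv2.LINE_AA,4)
        return np.abs(m/255.-mask).sum()
    r=minimize(cost,x0,method='Nelder-Mead',options=dict(initial_simplex=np.array(x0)+np.array([[0,0,0],[.01,0,0],[0,.01,0],[0,0,.15]]),xatol=1e-4))
    return r.x,r.fun,mask.sum()
E
python3 - <<'E'
from h import *
p=viewer.camera_params("top"); im=cv2.imread("pics/top0.png"); hsv=cv2.cvtColor(im,cv2.COLOR_BGR2HSV)
print(hsv[283,246],hsv[274,338],hsv[330,380],hsv[152,350], hsv[172,347])
for name,(u,v),yaw in(("L",(246,283),.4),("M",(340,274),0),("R",(424,258),-.3)):
    q=np.zeros(im.shape[:2]);w=36
    mask=((hsv[...,2]<150)).astype(np.uint8)
    n,l=cv2.connectedComponents(cv2.morphologyEx(mask,cv2.MORPH_CLOSE,np.ones((3,3))))
    for k in [l[v,u]] : mm=(l==k).astype(float)
    c=unproj([(u,v)],p,.023)[0]
    print(name,c,fit(mm,p,[c[0],c[1],-yaw],[.13,.052,.046],.023))
print("foot",unproj([(346,173)],p,0.01),"body",unproj([(350,154)],p,.15),"cup",unproj([(217,201)],p,.108),"fun",unproj([(173,285)],p,.03),"met",unproj([(440,199)],p,.03))
a=cv2.resize(im[130:200,310:390],None,fx=6,fy=6,interpolation=cv2.INTER_CUBIC)
b=cv2.resize(cv2.imread("pics/side0.png")[165:245,250:330],(480,480),interpolation=cv2.INTER_CUBIC)
a=cv2.resize(a,(548,480)); cv2.imwrite("pics/web.png",cv2.resize(np.hstack([a,b]),None,fx=.77,fy=.77))
E
```

```text
[ 16  22 130] [ 18  20 129] [ 23  42 168] [19 45 80] [24 24 53]
L [0.45957522 0.22796008 0.023     ] (array([ 0.45933684,  0.22719749, -0.43819285]), np.float64(136.0901960784314), np.float64(1366.0))
M [ 0.48285698 -0.0168512   0.023     ] (array([ 0.48351734, -0.01628971,  0.09751558]), np.float64(85.5921568627451), np.float64(1225.0))
R [ 0.52407011 -0.2380643   0.023     ] (array([ 0.52446657, -0.23780689,  0.3163519 ]), np.float64(1842.4901960784314), np.float64(3049.0))
foot [[ 0.754024   -0.03522657  0.01      ]] body [[ 0.7660051  -0.03589298  0.15      ]] cup [[0.66066977 0.28830412 0.108     ]] fun [[0.45385522 0.41825311 0.03      ]] met [[ 0.67994122 -0.28295452  0.03      ]]
```

View pics/web.png

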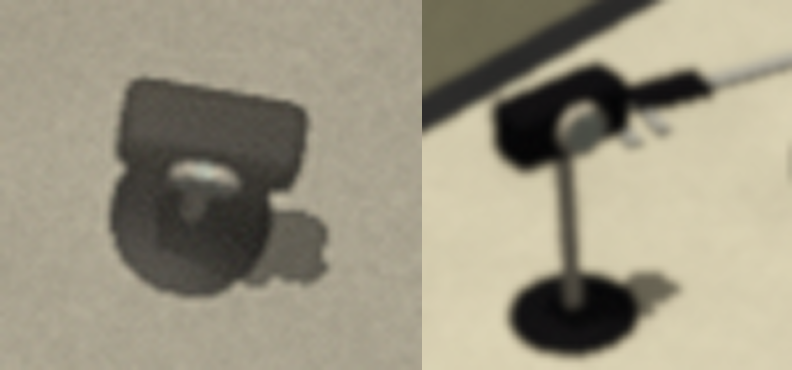

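```bash
cat >> h.py <<'E'
def delta(x,y,z,yaw):
    s=monitor.observe(); R=Rot.from_euler('xyz',s["tool_rot"]); T=Rot.from_euler('xyz',[np.pi,0,yaw])
    print("t",round(s["time"],2),"pos",s["tool_pos"].round(4),"rot",s["tool_rot"].round(3),"open",round(s["opening"],4),"F",s["contact_force"].round(2),"M",s["torque"].round(3))
    print("delta xyz",R.inv().apply(np.array([x,y,z])-s["tool_pos"]).round(4),"w",(R.inv()*T).as_rotvec(degrees=True).round(2))
E
python3 - <<'E'
from h import *
p=viewer.camera_params("top"); im=cv2.imread("pics/top0.png"); hsv=cv2.cvtColor(im,cv2.COLOR_BGR2HSV)
mask=(hsv[...,2]<150)&(hsv[...,1]<60); w=np.zeros(mask.shape,bool); w[230:288,402:446]=1
mm=cv2.morphologyEx((mask&w).astype(np.uint8),cv2.MORPH_CLOSE,np.ones((3,3))).astype(float)
v,f,n=fit(mm,p,[.524,-.238,.3],[.13,.052,.046],.023); print(v,f,n)
for z,px in((.15,(347.9,163.7)),(0.003,(346,171.1))): print(unproj([px],p,z))
# webcam consistency: lens params -> body outline
for L,ps in(([.734,-.031],-.16),):
    e=np.array([np.cos(ps),np.sin(ps)]); c=np.r_[np.array(L)+e*.022,.15]
    print((proj(box(c,ps,[.036,.084,.04]),p)-[310,130])*5.275)
    q=viewer.camera_params("side"); print("side lens",proj([[*L,.15]],q),"crop",(proj([[*L,.15]],q)-[250,165])*4.62+[422,0])
delta(v[0],v[1],.10,v[2])
E
```

```text
[ 0.5243057  -0.23763438  0.31682866] 64.80000000000001 1269.0
[[ 0.74232051 -0.03067476  0.15      ]]
[[ 0.76100188 -0.03573259  0.003     ]]
[[289.61978621 212.92857738]
 [299.29838994 190.69165924]
 [108.60524218 184.06915786]
 [111.24209793 160.7064659 ]
 [301.00318636 137.48849434]
 [311.06356584 112.45652837]
 [120.73218696 108.76012402]
 [123.82280181  82.61340796]]
side lens [[285.83857038 194.14631322]] crop [[587.57419517 134.65596707]]
t 0.1 pos [ 0.1389 -0.5059  0.2261] rot [-3.14  -0.     0.268] open 0.0918 F [-0.53 -0.29  0.23] M [ 0.037 -0.034 -0.014]
delta xyz [ 0.4426 -0.1566  0.1264] w [-0.08 -0.01 -2.81]
```

>>> move_arm(
  deltas=[
    {"x": 0.443,"y": -0.157,"z": 0.126,"wz": -2.8,"hand": 1},
    {"x": 0.443,"y": -0.157,"z": 0.126,"wz": -2.8,"hand": 1},
    {"x": 0.443,"y": -0.157,"z": 0.126,"wz": -2.8,"hand": 1},
    {"x": 0.443,"y": -0.157,"z": 0.126,"wz": -2.8,"hand": 1},
    {"x": 0.443,"y": -0.157,"z": 0.126,"wz": -2.8,"hand": 1},
    {"x": 0.443,"y": -0.157,"z": 0.126,"wz": -2.8,"hand": 1},
    {"x": 0.443,"y": -0.157,"z": 0.126,"wz": -2.8,"hand": 1},
    {"x": 0.443,"y": -0.157,"z": 0.126,"wz": -2.8,"hand": 1},
  ],
)

```text
schema error: expected keys x, y, z, wx, wy, wz, hand
```

```bash
python3 - <<'E'
from h import *
delta(.5243,-.2376,.006,.317)
p=viewer.camera_params("wrist"); im=viewer.read_camera("wrist").copy()
b=proj(box([.5243,-.2376,.023],.317,[.13,.052,.046]),p)
for u,v in b: cv2.circle(im,(int(round(u)),int(round(v))),3,(255,0,0),-1) if abs(u)<2000 and abs(v)<2000 else 0
cv2.imwrite("pics/w1.png",im[:,:,::-1])
E
```

```text
t 0.1 pos [ 0.1389 -0.5059  0.2261] rot [-3.14  -0.     0.268] open 0.0918 F [-0.53 -0.29  0.23] M [ 0.037 -0.034 -0.014]
delta xyz [ 0.4426 -0.1565  0.2204] w [-0.08 -0.01 -2.82]
```

View pics/w1.png

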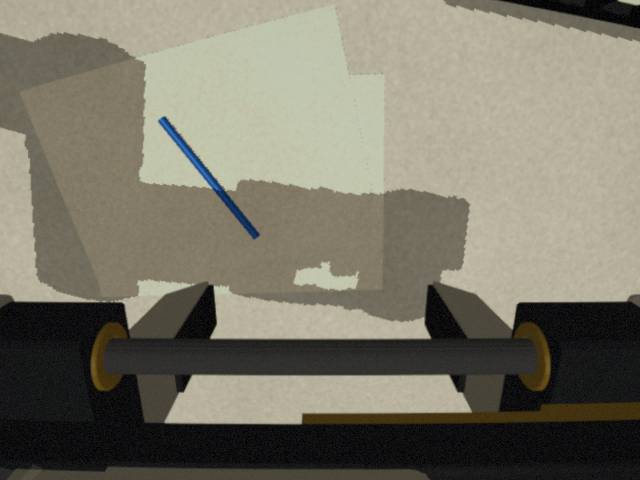

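The wrist picture still shows the papers and the pen at about (210,175), because the move was refused: every key is needed in each row.

>>> move_arm(
  deltas=[
    {"x": 0.443,"y": -0.157,"z": 0.126,"wx": 0,"wy": 0,"wz": -2.8,"hand": 1},
    {"x": 0.443,"y": -0.157,"z": 0.126,"wx": 0,"wy": 0,"wz": -2.8,"hand": 1},
    {"x": 0.443,"y": -0.157,"z": 0.126,"wx": 0,"wy": 0,"wz": -2.8,"hand": 1},
    {"x": 0.443,"y": -0.157,"z": 0.126,"wx": 0,"wy": 0,"wz": -2.8,"hand": 1},
    {"x": 0.443,"y": -0.157,"z": 0.126,"wx": 0,"wy": 0,"wz": -2.8,"hand": 1},
    {"x": 0.443,"y": -0.157,"z": 0.126,"wx": 0,"wy": 0,"wz": -2.8,"hand": 1},
    {"x": 0.443,"y": -0.157,"z": 0.126,"wx": 0,"wy": 0,"wz": -2.8,"hand": 1},
    {"x": 0.443,"y": -0.157,"z": 0.126,"wx": 0,"wy": 0,"wz": -2.8,"hand": 1},
  ],
  grip_force=45,
)

```text
time: 1.15
tool_pos: [0.5261, -0.2358, 0.0997]
tool_rot: [-3.141, 0.001, 0.318]
contact_force: [0.2, -0.6, 0.5]
opening: 0.0914
```

```bash
cat >> h.py <<'E'
def wristlook(name,c,yaw):
    p=viewer.camera_params("wrist"); im=viewer.read_camera("wrist").copy()
    for u,v in proj(box([c[0],c[1],.023],yaw,[.13,.052,.046]),p):
        if abs(u)<2000 and abs(v)<2000: cv2.circle(im,(int(round(u)),int(round(v))),3,(255,0,0),-1)
    cv2.imwrite(f"pics/{name}.png",im[:,:,::-1])
E
python3 - <<'E'
from h import *
delta(.5243,-.2376,.006,.317)
wristlook("w2",(.5243,-.2376),.317)
E
```

```text
t 1.15 pos [ 0.5261 -0.2358  0.0997] rot [-3.141e+00  1.000e-03  3.180e-01] open 0.0914 F [ 0.17 -0.61  0.46] M [-0.039  0.024 -0.001]
delta xyz [-0.0022  0.0012  0.0937] w [-0.03  0.03  0.05]
```

View pics/w2.png

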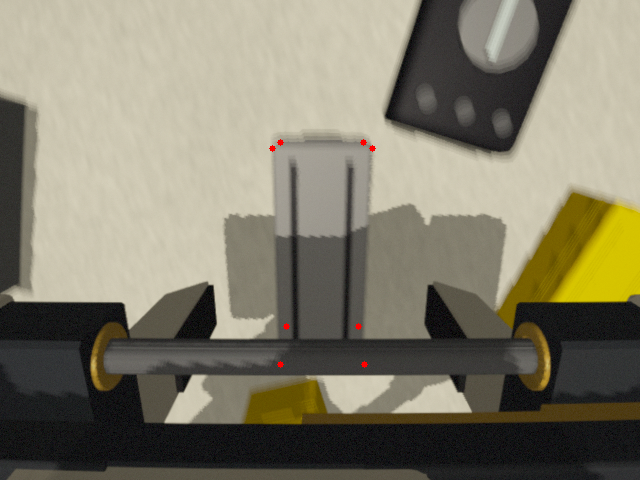

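The red predicted corners sit on the case (its far end is at about (320,140)), so the fit is good to about 2 mm. I'll descend and grip.

>>> move_arm(
  deltas=[
    {"x": -0.001,"y": 0.001,"z": 0.055,"wx": 0,"wy": 0,"wz": 0,"hand": 1},
    {"x": -0.001,"y": 0.001,"z": 0.093,"wx": 0,"wy": 0,"wz": 0,"hand": 1},
    {"x": -0.001,"y": 0.001,"z": 0.093,"wx": 0,"wy": 0,"wz": 0,"hand": 0.7},
    {"x": -0.001,"y": 0.001,"z": 0.093,"wx": 0,"wy": 0,"wz": 0,"hand": 0.3},
    {"x": -0.001,"y": 0.001,"z": 0.093,"wx": 0,"wy": 0,"wz": 0,"hand": 0},
    {"x": -0.001,"y": 0.001,"z": 0.093,"wx": 0,"wy": 0,"wz": 0,"hand": 0},
    {"x": -0.001,"y": 0.001,"z": 0.093,"wx": 0,"wy": 0,"wz": 0,"hand": 0},
  ],
  grip_force=45,
)

```text
time: 2.08
tool_pos: [0.5244, -0.2392, 0.0089]
tool_rot: [3.14, -0.001, 0.317]
contact_force: [-0.6, 0.0, 5.2]
opening: 0.0517
```

```bash
python3 - <<'E'
from h import *
delta(.524,-.2376,.006,.317)
E
```

```text
t 2.08 pos [ 0.5244 -0.2392  0.0089] rot [ 3.14e+00 -1.00e-03  3.17e-01] open 0.0517 F [-0.65  0.03  5.23] M [0.319 0.284 0.016]
delta xyz [ 0.0001 -0.0016  0.0029] w [ 0.07 -0.06 -0.02]
```

>>> move_arm(
  deltas=[
    {"x": 0,"y": 0,"z": -0.06,"wx": 0,"wy": 0,"wz": 0,"hand": 0},
    {"x": 0,"y": 0,"z": -0.12,"wx": 0,"wy": 0,"wz": 0,"hand": 0},
    {"x": 0,"y": 0,"z": -0.18,"wx": 0,"wy": 0,"wz": 0,"hand": 0},
    {"x": 0,"y": 0,"z": -0.18,"wx": 0,"wy": 0,"wz": 0,"hand": 0},
    {"x": 0,"y": 0,"z": -0.18,"wx": 0,"wy": 0,"wz": 0,"hand": 0},
  ],
)

```text
time: 2.7
tool_pos: [0.5232, -0.2385, 0.1866]
tool_rot: [-3.14, 0.001, 0.317]
contact_force: [-0.9, -0.1, -2.7]
opening: 0.0518
```

```bash
python3 -c "
from h import *
delta(.524,-.2376,.19,.317)"
```

```text
t 2.7 pos [ 0.5232 -0.2385  0.1866] rot [-3.14e+00  1.00e-03  3.17e-01] open 0.0518 F [-0.87 -0.07 -2.73] M [ 0.007 -0.025  0.003]
delta xyz [ 0.001  -0.0006 -0.0034] w [-0.08  0.08 -0.02]
```

>>> move_arm(
  deltas=[
    {"x": 0.03,"y": 0,"z": 0,"wx": 0,"wy": 0,"wz": 0,"hand": 0},
    {"x": -0.03,"y": 0,"z": 0,"wx": 0,"wy": 0,"wz": 0,"hand": 0},
    {"x": 0.03,"y": 0,"z": 0,"wx": 0,"wy": 0,"wz": 0,"hand": 0},
    {"x": -0.03,"y": 0,"z": 0,"wx": 0,"wy": 0,"wz": 0,"hand": 0},
    {"x": 0.03,"y": 0,"z": 0,"wx": 0,"wy": 0,"wz": 0,"hand": 0},
    {"x": -0.03,"y": 0,"z": 0,"wx": 0,"wy": 0,"wz": 0,"hand": 0},
    {"x": 0.03,"y": 0,"z": 0,"wx": 0,"wy": 0,"wz": 0,"hand": 0},
    {"x": 0,"y": 0,"z": 0,"wx": 0,"wy": 0,"wz": 0,"hand": 0},
  ],
)

```text
time: 3.7
tool_pos: [0.5255, -0.2371, 0.1826]
tool_rot: [-3.136, 0.003, 0.32]
contact_force: [-1.4, -0.8, -1.9]
opening: 0.0518
```

>>> move_arm(
  deltas=[
    {"x": 0,"y": 0,"z": 0,"wx": 0,"wy": 8,"wz": 0,"hand": 0},
    {"x": 0,"y": 0,"z": 0,"wx": 0,"wy": 15,"wz": 0,"hand": 0},
    {"x": 0,"y": 0,"z": 0,"wx": 0,"wy": 15,"wz": 0,"hand": 0},
    {"x": 0,"y": 0,"z": 0,"wx": 0,"wy": 15,"wz": 0,"hand": 0},
    {"x": 0,"y": 0,"z": 0,"wx": 0,"wy": 15,"wz": 0,"hand": 0},
    {"x": 0,"y": 0,"z": 0,"wx": 0,"wy": 15,"wz": 0,"hand": 0},
    {"x": 0,"y": 0,"z": 0,"wx": 0,"wy": 15,"wz": 0,"hand": 0},
  ],
)

```text
time: 4.58
tool_pos: [0.5242, -0.2387, 0.1876]
tool_rot: [3.142, -0.261, 0.317]
contact_force: [-0.9, 0.7, -2.4]
opening: 0.0519
```

```bash
python3 -c "
from h import *
delta(.524,-.2376,.19,.317)"
```

```text
t 4.58 pos [ 0.5242 -0.2387  0.1876] rot [ 3.142 -0.261  0.317] open 0.0519 F [-0.9   0.7  -2.42] M [-0.08   0.264  0.038]
delta xyz [ 0.0007 -0.0011 -0.0022] w [  0.   -14.98   0.02]
```

>>> move_arm(
  deltas=[
    {"x": 0,"y": 0,"z": 0,"wx": 0,"wy": -10,"wz": 0,"hand": 0},
    {"x": 0,"y": 0,"z": 0,"wx": 0,"wy": -20,"wz": 0,"hand": 0},
    {"x": 0,"y": 0,"z": 0,"wx": 0,"wy": -30,"wz": 0,"hand": 0},
    {"x": 0,"y": 0,"z": 0,"wx": 0,"wy": -30,"wz": 0,"hand": 0},
    {"x": 0,"y": 0,"z": 0,"wx": 0,"wy": -30,"wz": 0,"hand": 0},
    {"x": 0,"y": 0,"z": 0,"wx": 0,"wy": -30,"wz": 0,"hand": 0},
    {"x": 0,"y": 0,"z": 0,"wx": 0,"wy": -30,"wz": 0,"hand": 0},
    {"x": 0,"y": 0,"z": 0,"wx": 0,"wy": -30,"wz": 0,"hand": 0},
  ],
)

```text
time: 5.58
tool_pos: [0.5237, -0.2393, 0.1883]
tool_rot: [3.141, 0.261, 0.316]
contact_force: [0.0, -0.5, -1.9]
opening: 0.0515
```

```bash
python3 -c "
from h import *
delta(.524,-.2376,.19,.317)
s=monitor.observe(); print(s['joint_efforts'],s['qpos'])"
```

```text
t 5.58 pos [ 0.5237 -0.2393  0.1883] rot [3.141 0.261 0.316] open 0.0515 F [ 0.03 -0.47 -1.91] M [ 0.078 -0.278 -0.004]
delta xyz [ 0.0004 -0.0015 -0.0019] w [ 0.02 14.94 -0.07]
[-5.64734184e-02 -5.61743188e+01 -2.45177776e+01 -8.52167532e-01
  9.75747071e-01 -1.26926514e-02] [-0.46128168  0.58909197  1.25771941 -0.18292632  1.48389789  0.82707066]
```

```bash
cat >> h.py <<'E'
def avg(n=8):
    a=[]
    for i in range(n):
        s=monitor.observe(); y=s["tool_rot"][2]; M=s["torque"]; a.append([-M[0]*np.sin(y)+M[1]*np.cos(y), s["contact_force"][2]]); viewer.read_camera("wrist")
    a=np.array(a); print("t",round(s["time"],2),"pitch",round(s["tool_rot"][1],4),"My",a[:,0].mean().round(4),"+-",a[:,0].std().round(4),"Fz",a[:,1].mean().round(3), "opening",round(s["opening"],4))
E
python3 -c "
from h import *
avg(6)"
```

```text
t 5.83 pitch 0.2617 My -0.2498 +- 0.0377 Fz -2.34 opening 0.0519
```

>>> move_arm(
  deltas=[
    {"x": 0,"y": 0,"z": 0,"wx": 0,"wy": 6,"wz": 0,"hand": 0},
    {"x": 0,"y": 0,"z": 0,"wx": 0,"wy": 11,"wz": 0,"hand": 0},
    {"x": 0,"y": 0,"z": 0,"wx": 0,"wy": 13,"wz": 0,"hand": 0},
    {"x": 0,"y": 0,"z": 0,"wx": 0,"wy": 13,"wz": 0,"hand": 0},
  ],
)

```text
time: 6.38
tool_pos: [0.5236, -0.2392, 0.1879]
tool_rot: [3.141, 0.036, 0.316]
contact_force: [-0.5, -0.1, -2.5]
opening: 0.0517
```

```bash
python3 -c "
from h import *
avg(6)"
```

```text
t 6.62 pitch 0.0357 My -0.045 +- 0.0285 Fz -2.246 opening 0.0518
```

>>> move_arm(
  deltas=[
    {"x": 0,"y": 0,"z": 0,"wx": 0,"wy": 9,"wz": 0,"hand": 0},
    {"x": 0,"y": 0,"z": 0,"wx": 0,"wy": 17,"wz": 0,"hand": 0},
    {"x": 0,"y": 0,"z": 0,"wx": 0,"wy": 17,"wz": 0,"hand": 0},
    {"x": 0,"y": 0,"z": 0,"wx": 0,"wy": 17,"wz": 0,"hand": 0},
    {"x": 0,"y": 0,"z": 0,"wx": 0,"wy": 17,"wz": 0,"hand": 0},
    {"x": 0,"y": 0,"z": 0,"wx": 0,"wy": 8,"wz": 0,"hand": 0},
    {"x": 0,"y": 0,"z": 0,"wx": 0,"wy": 4,"wz": 0,"hand": 0},
    {"x": 0,"y": 0,"z": 0,"wx": 0,"wy": 4,"wz": 0,"hand": 0},
  ],
)

```text
time: 7.68
tool_pos: [0.5255, -0.238, 0.1874]
tool_rot: [3.141, -0.035, 0.32]
contact_force: [-0.2, -0.3, -2.8]
opening: 0.0515
```

```bash
python3 -c "
from h import *
avg(6)"
```

```text
t 7.92 pitch -0.0353 My 0.032 +- 0.0233 Fz -2.629 opening 0.052
```

>>> move_arm(
  deltas=[
    {"x": -0.002,"y": 0,"z": 0.06,"wx": 0,"wy": -2,"wz": 0,"hand": 0},
    {"x": -0.004,"y": 0,"z": 0.12,"wx": 0,"wy": -2,"wz": 0,"hand": 0},
    {"x": -0.006,"y": 0,"z": 0.165,"wx": 0,"wy": -2,"wz": 0,"hand": 0},
    {"x": -0.006,"y": 0,"z": 0.178,"wx": 0,"wy": -2,"wz": 0,"hand": 0},
    {"x": -0.006,"y": 0,"z": 0.1785,"wx": 0,"wy": -2,"wz": 0,"hand": 0},
    {"x": -0.006,"y": 0,"z": 0.1785,"wx": 0,"wy": -2,"wz": 0,"hand": 0.7},
    {"x": -0.006,"y": 0,"z": 0.1785,"wx": 0,"wy": -2,"wz": 0,"hand": 1},
    {"x": -0.006,"y": 0,"z": 0.1785,"wx": 0,"wy": -2,"wz": 0,"hand": 1},
  ],
)

```text
time: 8.98
tool_pos: [0.5246, -0.2392, 0.0099]
tool_rot: [3.14, -0.001, 0.317]
contact_force: [0.2, 0.1, 0.4]
opening: 0.0772
```

>>> move_arm(
  deltas=[
    {"x": 0,"y": 0,"z": -0.06,"wx": 0,"wy": 0,"wz": 0,"hand": 1},
    {"x": 0,"y": 0,"z": -0.1,"wx": 0,"wy": 0,"wz": 0,"hand": 1},
  ],
)

```text
time: 9.22
tool_pos: [0.5247, -0.2392, 0.1113]
tool_rot: [3.14, -0.001, 0.317]
contact_force: [0.4, 0.1, 0.9]
opening: 0.0914
```

```bash
python3 -c "
from h import *
delta(.4835,-.0163,.1,.0975)"
```

```text
t 9.22 pos [ 0.5247 -0.2392  0.1113] rot [ 3.14e+00 -1.00e-03  3.17e-01] open 0.0914 F [0.44 0.13 0.85] M [ 0.029 -0.025 -0.024]
delta xyz [ 0.0302 -0.2246  0.011 ] w [ 0.08 -0.08 12.56]
```

>>> move_arm(
  deltas=[
    {"x": 0.03,"y": -0.225,"z": 0.011,"wx": 0.1,"wy": -0.1,"wz": 12.6,"hand": 1},
    {"x": 0.03,"y": -0.225,"z": 0.011,"wx": 0.1,"wy": -0.1,"wz": 12.6,"hand": 1},
    {"x": 0.03,"y": -0.225,"z": 0.011,"wx": 0.1,"wy": -0.1,"wz": 12.6,"hand": 1},
    {"x": 0.03,"y": -0.225,"z": 0.011,"wx": 0.1,"wy": -0.1,"wz": 12.6,"hand": 1},
    {"x": 0.03,"y": -0.225,"z": 0.011,"wx": 0.1,"wy": -0.1,"wz": 12.6,"hand": 1},
    {"x": 0.03,"y": -0.225,"z": 0.011,"wx": 0.1,"wy": -0.1,"wz": 12.6,"hand": 1},
  ],
)

```text
time: 9.98
tool_pos: [0.4832, -0.0162, 0.0985]
tool_rot: [-3.141, 0.001, 0.097]
contact_force: [-0.2, -0.6, -0.2]
opening: 0.0917
```

```bash
python3 - <<'E'
from h import *
delta(.4835,-.0163,.007,.0975)
wristlook("w3",(.4835,-.0163),.0975)
E
```

```text
t 9.97 pos [ 0.4832 -0.0162  0.0985] rot [-3.141e+00  1.000e-03  9.700e-02] open 0.0917 F [-0.2  -0.55 -0.2 ] M [-0.002  0.027 -0.019]
delta xyz [0.0003 0.0002 0.0915] w [-0.05  0.05 -0.02]
```

View pics/w3.png

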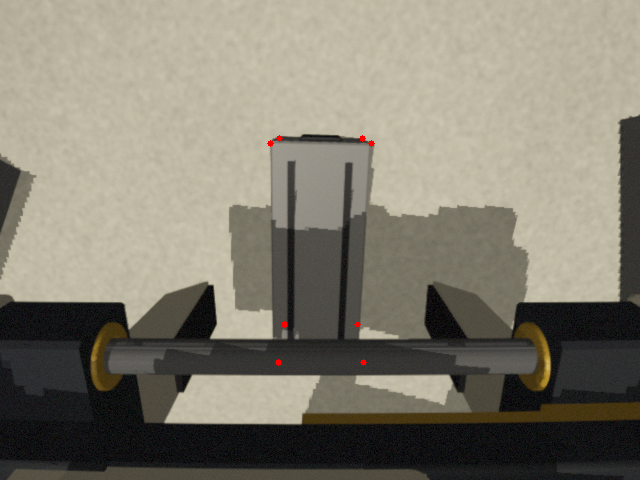

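The predicted corners match the middle case (its far end is at about (320,140)). I'll grip, lift, shake and run the tilt check.

>>> move_arm(
  deltas=[
    {"x": 0,"y": 0,"z": 0.055,"wx": 0,"wy": 0,"wz": 0,"hand": 1},
    {"x": 0,"y": 0,"z": 0.0915,"wx": 0,"wy": 0,"wz": 0,"hand": 1},
    {"x": 0,"y": 0,"z": 0.0915,"wx": 0,"wy": 0,"wz": 0,"hand": 0.7},
    {"x": 0,"y": 0,"z": 0.0915,"wx": 0,"wy": 0,"wz": 0,"hand": 0.3},
    {"x": 0,"y": 0,"z": 0.0915,"wx": 0,"wy": 0,"wz": 0,"hand": 0},
    {"x": 0,"y": 0,"z": 0.0915,"wx": 0,"wy": 0,"wz": 0,"hand": 0},
    {"x": 0,"y": 0,"z": 0.0915,"wx": 0,"wy": 0,"wz": 0,"hand": 0},
  ],
)

```text
time: 10.9
tool_pos: [0.483, -0.0156, 0.0076]
tool_rot: [-3.14, 0.0, 0.097]
contact_force: [-0.5, -0.2, 6.5]
opening: 0.052
```

>>> move_arm(
  deltas=[
    {"x": 0,"y": 0,"z": -0.06,"wx": 0,"wy": 0,"wz": 0,"hand": 0},
    {"x": 0,"y": 0,"z": -0.12,"wx": 0,"wy": 0,"wz": 0,"hand": 0},
    {"x": 0,"y": 0,"z": -0.18,"wx": 0,"wy": 0,"wz": 0,"hand": 0},
    {"x": 0,"y": 0,"z": -0.18,"wx": 0,"wy": 0,"wz": 0,"hand": 0},
  ],
)

```text
time: 11.4
tool_pos: [0.4851, -0.0162, 0.191]
tool_rot: [3.14, -0.007, 0.097]
contact_force: [-0.0, 0.1, -4.9]
opening: 0.052
```

>>> move_arm(
  deltas=[
    {"x": 0.03,"y": 0,"z": 0,"wx": 0,"wy": 0,"wz": 0,"hand": 0},
    {"x": -0.03,"y": 0,"z": 0,"wx": 0,"wy": 0,"wz": 0,"hand": 0},
    {"x": 0.03,"y": 0,"z": 0,"wx": 0,"wy": 0,"wz": 0,"hand": 0},
    {"x": -0.03,"y": 0,"z": 0,"wx": 0,"wy": 0,"wz": 0,"hand": 0},
    {"x": 0.03,"y": 0,"z": 0,"wx": 0,"wy": 0,"wz": 0,"hand": 0},
    {"x": -0.03,"y": 0,"z": 0,"wx": 0,"wy": 0,"wz": 0,"hand": 0},
    {"x": 0.03,"y": 0,"z": 0,"wx": 0,"wy": 0,"wz": 0,"hand": 0},
    {"x": 0,"y": 0,"z": 0,"wx": 0,"wy": 0,"wz": 0,"hand": 0},
  ],
)

```text
time: 12.4
tool_pos: [0.4843, -0.0157, 0.1811]
tool_rot: [-3.138, 0.008, 0.097]
contact_force: [0.1, -0.4, -2.7]
opening: 0.0519
```

>>> move_arm(
  deltas=[
    {"x": 0,"y": 0,"z": 0,"wx": 0,"wy": 8,"wz": 0,"hand": 0},
    {"x": 0,"y": 0,"z": 0,"wx": 0,"wy": 15,"wz": 0,"hand": 0},
    {"x": 0,"y": 0,"z": 0,"wx": 0,"wy": 15,"wz": 0,"hand": 0},
    {"x": 0,"y": 0,"z": 0,"wx": 0,"wy": 15,"wz": 0,"hand": 0},
    {"x": 0,"y": 0,"z": 0,"wx": 0,"wy": 15,"wz": 0,"hand": 0},
    {"x": 0,"y": 0,"z": 0,"wx": 0,"wy": 8,"wz": 0,"hand": 0},
    {"x": 0,"y": 0,"z": 0,"wx": 0,"wy": 2,"wz": 0,"hand": 0},
    {"x": 0,"y": 0,"z": 0,"wx": 0,"wy": 2,"wz": 0,"hand": 0},
  ],
)

```text
time: 13.4
tool_pos: [0.4847, -0.0157, 0.1862]
tool_rot: [-3.14, -0.034, 0.098]
contact_force: [0.5, -0.0, -4.1]
opening: 0.0519
```

```bash
python3 -c "
from h import *
avg(6)"
```

```text
t 13.65 pitch -0.0335 My 0.012 +- 0.0387 Fz -3.968 opening 0.0519
```

>>> move_arm(
  deltas=[
    {"x": 0,"y": 0,"z": 0,"wx": 0,"wy": -8,"wz": 0,"hand": 0},
    {"x": 0,"y": 0,"z": 0,"wx": 0,"wy": -17,"wz": 0,"hand": 0},
    {"x": 0,"y": 0,"z": 0,"wx": 0,"wy": -17,"wz": 0,"hand": 0},
    {"x": 0,"y": 0,"z": 0,"wx": 0,"wy": -17,"wz": 0,"hand": 0},
    {"x": 0,"y": 0,"z": 0,"wx": 0,"wy": -17,"wz": 0,"hand": 0},
    {"x": 0,"y": 0,"z": 0,"wx": 0,"wy": -9,"wz": 0,"hand": 0},
    {"x": 0,"y": 0,"z": 0,"wx": 0,"wy": -4,"wz": 0,"hand": 0},
    {"x": 0,"y": 0,"z": 0,"wx": 0,"wy": -4,"wz": 0,"hand": 0},
  ],
)

```text
time: 14.7
tool_pos: [0.4813, -0.0159, 0.1878]
tool_rot: [-3.141, 0.036, 0.096]
contact_force: [-0.0, 0.3, -4.8]
opening: 0.0515
```

```bash
python3 -c "
from h import *
avg(6)"
```

```text
t 14.95 pitch 0.0375 My 0.0235 +- 0.0339 Fz -4.211 opening 0.0518
```

```bash
python3 -c "
from h import *
avg(14)"
```

```text
t 15.65 pitch 0.0368 My 0.0219 +- 0.0212 Fz -3.882 opening 0.0517
```

>>> move_arm(
  deltas=[
    {"x": 0,"y": 0,"z": 0,"wx": 0,"wy": 9,"wz": 0,"hand": 0},
    {"x": 0,"y": 0,"z": 0,"wx": 0,"wy": 17,"wz": 0,"hand": 0},
    {"x": 0,"y": 0,"z": 0,"wx": 0,"wy": 17,"wz": 0,"hand": 0},
    {"x": 0,"y": 0,"z": 0,"wx": 0,"wy": 17,"wz": 0,"hand": 0},
    {"x": 0,"y": 0,"z": 0,"wx": 0,"wy": 17,"wz": 0,"hand": 0},
    {"x": 0,"y": 0,"z": 0,"wx": 0,"wy": 9,"wz": 0,"hand": 0},
    {"x": 0,"y": 0,"z": 0,"wx": 0,"wy": 4,"wz": 0,"hand": 0},
    {"x": 0,"y": 0,"z": 0,"wx": 0,"wy": 4,"wz": 0,"hand": 0},
  ],
)

```text
time: 16.7
tool_pos: [0.4847, -0.0157, 0.1863]
tool_rot: [-3.14, -0.034, 0.098]
contact_force: [-0.9, 0.1, -3.6]
opening: 0.0518
```

```bash
python3 -c "
from h import *
avg(14)"
```

```text
t 17.35 pitch -0.0332 My 0.0101 +- 0.0184 Fz -4.067 opening 0.0517
```

>>> move_arm(
  deltas=[
    {"x": 0,"y": 0,"z": 0,"wx": 0,"wy": -2,"wz": 0,"hand": 0},
    {"x": 0,"y": 0,"z": 0,"wx": 0,"wy": -2,"wz": 0,"hand": 0},
  ],
)

```text
time: 17.65
tool_pos: [0.4832, -0.0158, 0.1865]
tool_rot: [-3.14, 0.002, 0.097]
contact_force: [-0.5, -0.6, -4.0]
opening: 0.0521
```

```bash
python3 -c "
from h import *
avg(6)"
```

```text
t 17.9 pitch 0.0016 My -0.0509 +- 0.0219 Fz -3.877 opening 0.0519
```

```bash
python3 - <<'E'
from h import *
q=viewer.camera_params("side"); print(unproj([(284.8,192.7)],q,.15), unproj([(250+(572-422)/4.62,165+312/4.62)],q,.003))
delta(.587,-.008,.1346,-.16)
E
```

```text
[[ 0.74127833 -0.03450391  0.15      ]] [[ 0.7613365  -0.03550161  0.003     ]]
t 17.95 pos [ 0.4827 -0.0158  0.1866] rot [-3.14e+00  2.00e-03  9.70e-02] open 0.0521 F [-0.29 -0.15 -4.09] M [ 0.025 -0.015  0.011]
delta xyz [0.1047 0.0024 0.0518] w [-0.07  0.11 14.71]
```

>>> move_arm(
  deltas=[
    {"x": 0.03,"y": 0.001,"z": 0.015,"wx": 0,"wy": 0,"wz": 4,"hand": 0},
    {"x": 0.06,"y": 0.001,"z": 0.03,"wx": 0,"wy": 0,"wz": 8,"hand": 0},
    {"x": 0.085,"y": 0.002,"z": 0.04,"wx": 0,"wy": 0,"wz": 12,"hand": 0},
    {"x": 0.1,"y": 0.002,"z": 0.049,"wx": 0,"wy": 0.1,"wz": 14,"hand": 0},
    {"x": 0.108,"y": 0.002,"z": 0.052,"wx": 0,"wy": 0.1,"wz": 14.7,"hand": 0},
    {"x": 0.108,"y": 0.002,"z": 0.052,"wx": 0,"wy": 0.1,"wz": 14.7,"hand": 0},
    {"x": 0.108,"y": 0.002,"z": 0.052,"wx": 0,"wy": 0.1,"wz": 14.7,"hand": 0},
    {"x": 0.108,"y": 0.002,"z": 0.052,"wx": 0,"wy": 0.1,"wz": 14.7,"hand": 0},
  ],
)

```text
time: 18.95
tool_pos: [0.5901, -0.0074, 0.1349]
tool_rot: [-3.14, 0.0, -0.16]
contact_force: [-0.5, 0.2, -3.9]
opening: 0.0518
```

```bash
python3 - <<'E'
from h import *
delta(.590,-.008,.1346,-.16)
out=[]
for n in("side","top"):
    p=viewer.camera_params(n); im=cv2.cvtColor(viewer.read_camera(n),cv2.COLOR_RGB2BGR)
    if n=="side": R=im[120:300,220:460]
    else: R=im[110:320,200:480]
    x0,y0=(220,120) if n=="side" else (200,110)
    s=400/R.shape[1]; R=cv2.resize(R,None,fx=s,fy=s,interpolation=cv2.INTER_CUBIC)
    for u,v in proj(np.vstack([box([.590,-.008,.15],-.16,[.13,.052,.046]),[[.738,-.032,.15]],box([.5243,-.2376,.023],.317,[.13,.052,.046])]),p): cv2.circle(R,(int((u-x0)*s),int((v-y0)*s)),2,(0,0,255),-1)
    out.append(cv2.copyMakeBorder(R,0,300-R.shape[0],0,0,cv2.BORDER_CONSTANT) if R.shape[0]<300 else R[:300])
cv2.imwrite("pics/fin.png",np.hstack(out))
E
```

```text
t 18.95 pos [ 0.5901 -0.0074  0.1349] rot [-3.14  0.   -0.16] open 0.0518 F [-0.47  0.16 -3.86] M [ 0.071 -0.023  0.037]
delta xyz [-0.      0.0006  0.0003] w [-0.06  0.    0.02]
```

View pics/fin.png

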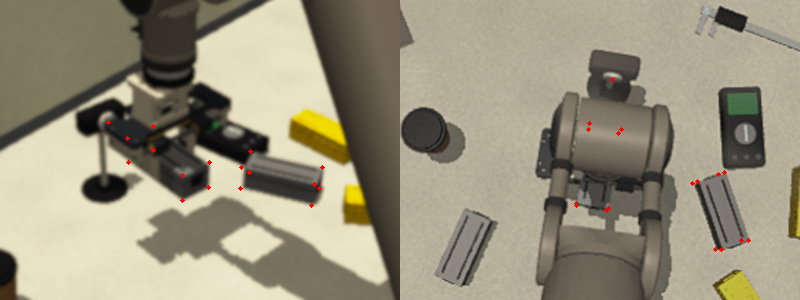

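The picture shows the held case, around (180,170) in the side half, lying on its predicted corners with its end towards the lens at about (108,122). The other two cases stand flat on the desk and the bystanders haven't moved.

```bash
python3 - <<'E'
from h import *
s=monitor.observe(); print(abs(s["qvel"]).max(), s["opening"], s["contact_force"]); print(robot.hand_in())
E
```

```text
0.00477509945396117 0.051907044135777555 [ 0.36764848 -0.4062107  -4.57572777]
the job is handed in; nothing more can be done
None
```

I found the rattling case, the middle of the three, and handed the job in with the arm holding it still in front of the webcam.

- **Right-hand case:** I lifted and shook it, then tilted it end to end. The wrist moment showed no weight shifting inside, so I set it back flat on the desk, lid up.
- **Middle case:** After the same shake, tilting showed a weight moving from end to end. With the case level, about 0.05 N m of moment stayed towards one end, which matches the 120 g ball.
- **Left-hand case:** I never touched it, since the rattling case was already found.

**Last checks:**
- **Held case:** The tool was within 1 mm of its target, level, and at rest. That puts the case's middle at about (0.590, -0.007, 0.150), 15 cm from my estimate of the lens.
- **Lens position:** The camera estimates agreed to about 5 mm along the viewing direction and 3 mm across, so I used a value between them.
- **Rest of the desk:** The last picture showed the two other cases standing on the desk, and the cup and multimeter in place. The funnel was outside that crop and the arm never went near it. The webcam was not touched.

I judged the rattle from forces measured after the shakes, by tilting, not from readings taken during them. The job took about 19 s of the 72 s allowed.

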